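# Set the dish clamp to running clearance

## Task

Put the round lidded dish flat on the plate of the dish clamp, between the two pins and the sliding jaw, keeping it level on the way, and let go of it. Then turn the wing thumbscrew clockwise (seen from above) until it seats and will go no further, and back it off a quarter turn so that the dish is held in place but not pinched. Finish while still gripping the screw's wings at that setting, and leave the other things where they are.

Things in the scene. Friction and masses are not known exactly. Their poses are not given: they have to be found in the camera images.
- dish: the loose dish itself; origin at the centre of its underside
- dish_center (a point): centre of the loose round petri dish with its lid on (flat disc 58 mm in diameter, 14 mm high, 40 g); half-way up, 7 mm above its underside. z axis is up. It is gripped across its 58 mm diameter from above
- nest (a point): point on top of the clamp's plate, 10 mm above the bench, where the middle of the dish's underside comes when the screw is seated. Axes as the clamp's: y points along the clamp to the jaw and the thumbscrew, z up. The dish's rim then touches two fixed steel pins (10 mm thick, 14 mm high, coned tops) at x = +-19.5, y = -27.9 mm from here. The sides +-x are open for fingers
- dish_clamp: the clamp, fixed to the bench, lying at varied places and yaws: aluminium plate 76 (x) x 180 (y) x 10 mm, origin at the centre of its underside; nest at y = -45 mm; at its +y end a grey housing 56 x 50 mm whose top is 32 mm above the bench, with the upright thumbscrew on it at x = 0, y = +58 mm
- wings: the thumbscrew's steel wings, turning with joint thumbscrew about the vertical axis through their origin, which lies on the axis 35 mm above the bench
- wings_center (a point): centre of the wings, on the screw's axis, 50 mm above the bench. The wings are one flat piece 49 mm long along its x axis, 10 mm thick along its y axis (grip the two flats across this) and about 23 mm high (39 to 63 mm above the bench). At joint value 0 its axes are parallel to the clamp's
- thumbscrew (a joint): angle of the thumbscrew in rad: 0 = seated (hard stop), growing as it is backed off counter-clockwise seen from above; clockwise tightens and closes the jaw. Starts at 2.4 to 3.6; the other stop is at 4.6. It has light friction (0.06 N m) and stays where it is left
- case: upright cylindrical plastic objective case, 42 mm in diameter, 66 mm high, a bystander; origin at the centre of its underside
- timer: white lab timer lying on its back, 66 x 62 x 16 mm, a bystander; origin at the centre of its underside
- marker: marker pen lying on the bench, 128 mm long, 15 mm thick, a bystander; origin at the centre of its underside
- jaw: the clamp's sliding steel jaw, 34 mm wide, standing 10 mm above the plate; origin at the foot of its flat face, which looks along -y to the dish. The face is 29 mm from the nest point when the screw is seated, and 2.5 mm further off per rad that the screw is backed off (6 to 9 mm at the start); the thumbscrew alone drives it
There are look-alikes about, which are no part of the job. Leave any blue or red look-alike of the dish alone.

How it is judged:
By the outcome, as a careful person would: the job done as asked, in the order asked, and still so for the second after the job is handed in, while the arm keeps its last pose, push and grip.
It also fails if it takes over 69 s, if anything falls off the work surface, if the arm or the gripper's body presses on something with over 40 N, if the wrist force passes 120 N, or if a joint passes its speed limit or range.

## Robot

A 7-joint arm with a two-finger parallel gripper is mounted at the origin on a cart in front of the work surface, level with it; the furniture and walls round the work are solid. World frame = base frame: x ahead of the robot, y to its left, z up, the work surface at z = 0. Lengths are in mm, angles in rad, forces in N, time in s.
With the tool pointing down it reaches from about 400 to 875 mm from the base axis. Payload 4.4 kg.
Tool frame: the origin (TCP) lies midway between the tips of the shut fingers; the grasp point (between the pads) lies 19 mm behind it (ctrl.pinch_z is the distance from the TCP to the grasp point, in mm); z points along the fingers, y is the line along which they close (so a half turn about z gives the same grasp; the last joint's range is limited). The gripper opens to 85 mm and grips with 20 to 120 N. Pads are 22 mm wide; open, the fingers measure 114 mm over their backs; the gripper's body (76 mm by 85 mm) begins 54 mm behind the grasp point. The pads swing forward as they close: fully open they stand 13 mm farther back than shut.
Start: joints at [-1.237, 0.628, 0.038, 1.517, -0.027, 0.996, -0.02], TCP at [252.98, 598.765, 208.013] pointing down, gripper open.
Joint ranges: [-3.06, 3.06], [-0.37, 2.12], [-1.25, 1.32], [0.18, 2.47], [-1.1, 4.24], [0.23, 1.98], [-2.94, 2.94]. Speed limits (rad/s): [2.57, 2.57, 3.14, 3.14, 3.14, 3.14, 3.14].

## Interface

Orientations are given as [roll, pitch, yaw] about the fixed x, y, z axes, in that order (R = Rz(yaw) Ry(pitch) Rx(roll)).
In Python, from cell import read_state, cams, order, ctrl gives the robot as it stands.
- The arm moves only by the tool move_arm, never from a script. Its argument "targets" is text: rows parted by semicolons, each of 7 numbers parted by spaces: the gripper's target within -1 to 1 (fully open at 1, half-way at 0, shut at -1), then the shift along the tool's x, y, z in cm, then the turn, a rotation vector about the tool's x, y, z in degrees. A call has 1 to 5 rows; each row shifts and turns the commanded pose from where the row before left it, along the tool's axes as they then stand; what a row does not reach is not made up. A row lasts 1/12 s, in which the tool goes at most 41.7 mm and 7.16 degrees, less where a joint would pass 70% of its speed; a pose out of reach is approached as far as the arm can. A call with a gripper value outside its range is refused whole. The fingers move at their own pace and stop on an object; the grip force is fixed at half the most. Time passes only in rows, so rows that do not move let the fingers close. It gives the time, the measured TCP pose, the force, the opening and the grip force at its end, in the units of the state.
- read_state(): the state, without advancing time (a new reading comes with each control period).
- cams.get_image(name): name is "scene" or "top"; returns a dict with "color" (384x512x3 uint8, red, green, blue), "fovy" (degrees; the focal length in pixels is half the picture's height over the tangent of half this angle, whatever the lens; pixels are square), "cx", "cy" (the principal point, pixels), "rvec" (rotation vector, rad) and "tvec" (3), from world to camera coordinates, as OpenCV has them. Camera axes: x right, y down, z forward; pixel columns grow to the right and rows downward; lengths in mm; the calibration is good to about 2 mm. A picture is of the moment at which its call begins. There is no depth.
- order.finish_job(): hands the job in; it is judged then, once.
The state is a dict: "clock": time; "qpos": joint angles; "qd": joint speeds; "tau": joint torques, N m; "eef_pos": TCP position; "tool_rot": TCP orientation; "force": force on the tool from outside, world axes, zero at the start; "torque": the same for the moment, N m; "width": finger opening in mm; "gripper_force": force on a finger pad.
Only numpy, scipy, OpenCV 4.12 (cv2) and the standard library are available. Lean on these libraries where they do the work, as an engineer would, in place of code of your own. Each camera call takes 0.05 s, during which the arm holds its last target. There are 200 camera calls.

## Working session

There is one attempt and no reset: what is moved stays moved. The work goes in short steps, Python scripts to look and compute and a tool call to move; the robot and the scene stay as the last step left them, time stands still between calls to the robot, and variables do not carry over. Pictures are saved under pics/ and viewed, at most 10 in all, crops included, and the job is handed in when it is done.

Besides the shell and the picture viewer there is one more tool, called after "Emit:" as name(argument=value, ...), one argument or row to a line, values as JSON. move_arm: Moves the arm, as the interface text tells. Its arguments: {"type":"object","properties":{"targets":{"type":"string"}},"required":["targets"]}

```bash
mkdir -p pics; ls; python3 - <<'E'
from cell import read_state, cams, order, ctrl
import cv2,pickle
s=read_state();print(s,ctrl.pinch_z)
d={}
for n in("scene","top"):
    i=cams.get_image(n);d[n]=i;print({k:v for k,v in i.items() if k!="color"})
    cv2.imwrite(f"pics/{n}0.png",i["color"][:,:,::-1])
pickle.dump(d,open("im0.pkl","wb"))
E
```

```text
pics
{'clock': 0.0, 'qpos': array([-1.23680658,  0.62933418,  0.03845679,  1.51838723, -0.02700359,
        0.99627156, -0.01996828]), 'qd': array([-4.76629049e-05, -9.72995214e-04,  1.05595047e-03, -1.65954119e-03,
        1.93043294e-03,  1.49629163e-04, -9.11274136e-04]), 'tau': array([-1.42239730e-05, -5.63417780e+01,  1.22661106e+00, -1.93443471e+01,
        1.11174028e-02,  1.09134571e-02,  6.64067286e-06]), 'eef_pos': array([252.71687586, 598.13438899, 207.09098186]), 'tool_rot': array([-3.13971100e+00,  3.01402428e-05,  2.74182026e+00]), 'force': array([ 0.01054419, -0.45524113, -0.41920605]), 'torque': array([-0.03094095,  0.04177284,  0.02055728]), 'gripper_force': 0.0, 'width': 85.32282597163143} 18.700000000000003
{'fovy': 42.63400486934533, 'cx': 269.2781663543461, 'cy': 197.17541316829048, 'rvec': array([ 2.20380031, -0.67106685,  0.29092486]), 'tvec': array([-375.04002697,  262.92584675, 1059.34717004])}
{'fovy': 53.27849717417388, 'cx': 255.04044867384158, 'cy': 188.3364117727028, 'rvec': array([ 2.19625357, -2.14758127,  0.10082823]), 'tvec': array([  65.44623579,  498.60622961, 1210.77616228])}
```

View pics/scene0.png

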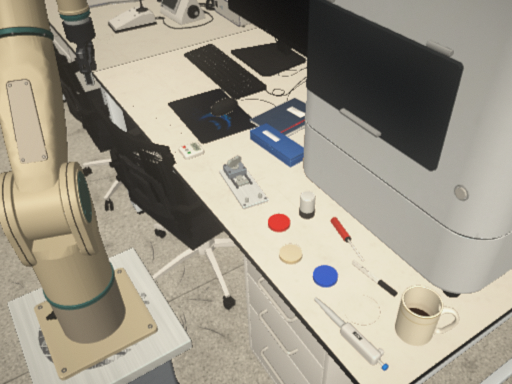

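View pics/top0.png

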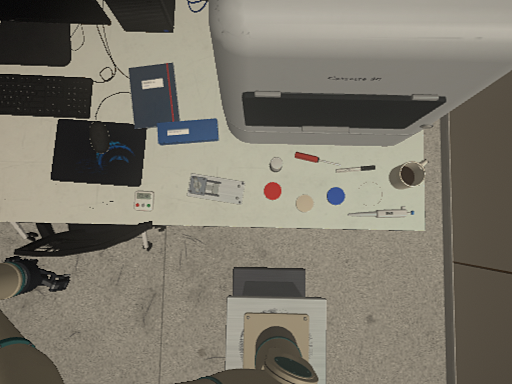

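The cream dish is at top (304,203) / scene (290,254). The clamp is at top (216,188) / scene (243,182), with its housing on the left and its pins on the right. The red and blue look-alikes are at top (272,191) and (336,196). Next I'll enlarge the clamp and locate it.

```bash
cat > h.py <<'E'
import numpy as np,cv2,pickle
def cam(i):
    f=i["color"].shape[0]/2/np.tan(np.radians(i["fovy"]/2))
    K=np.array([[f,0,i["cx"]],[0,f,i["cy"]],[0,0,1]]);R=cv2.Rodrigues(np.array(i["rvec"]))[0]
    return K,R,np.array(i["tvec"])
def back(i,uv,z):
    K,R,t=cam(i);d=R.T@np.linalg.solve(K,[*uv,1]);c=-R.T@t
    return c+d*(z-c[2])/d[2]
def proj(i,P):
    K,R,t=cam(i);return cv2.projectPoints(np.float64(P).reshape(-1,3),np.array(i["rvec"]),t,K,None)[0][:,0]
def blob(i,lo,hi,box):
    x0,y0,x1,y1=box;h=cv2.cvtColor(i["color"],cv2.COLOR_RGB2HSV)[y0:y1,x0:x1]
    m=cv2.inRange(h,lo,hi);n,l,s,c=cv2.connectedComponentsWithStats(m)
    k=1+np.argmax(s[1:,4]);return c[k]+[x0,y0],s[k]
E
python3 - <<'E'
from h import *
d=pickle.load(open("im0.pkl","rb"))
t,s=d["top"],d["scene"]
print(back(t,(304,203),10),back(s,(290,254),10))
for i,p,b in((t,(304,203),(290,190,320,216)),(s,(290,254),(272,238,308,270))):
    h=cv2.cvtColor(i["color"],cv2.COLOR_RGB2HSV);print(h[p[1],p[0]],h[b[1],b[0]])
    c,st=blob(i,(5,50,60),(30,255,255),b);print(c,st,back(i,c,14),back(i,c,7))
a=cv2.resize(t["color"][165:212,180:250],None,fx=8,fy=8,interpolation=cv2.INTER_CUBIC)
b=cv2.resize(s["color"][145:215,210:275],None,fx=8,fy=8,interpolation=cv2.INTER_CUBIC)
cv2.imwrite("pics/ct.png",a[:,:,::-1]);cv2.imwrite("pics/cs.png",b[:,:,::-1])
E
```

```text
[454.02692491 -83.44573866  10.        ] [451.20952535 -88.70115356  10.        ]
[ 19  63 179] [ 27  32 184]
[304.20434783 202.96956522] [  6   5  17  17 230] [453.90346198 -83.60248352  14.        ] [454.31872211 -84.48773829   7.        ]
[ 21  61 229] [ 21  30 237]
[290.17914439 253.94652406] [  7   6  23  21 374] [449.49265517 -91.7424893   14.        ] [453.29551364 -86.59633465   7.        ]
```

View pics/ct.png

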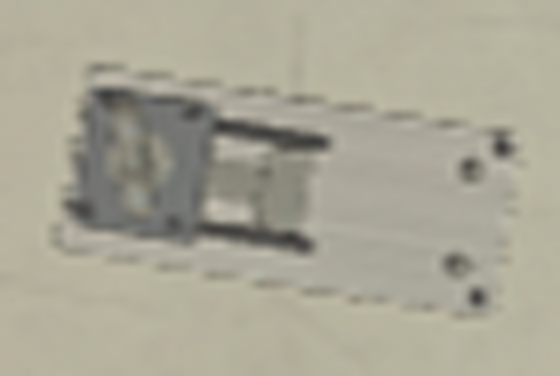

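View pics/cs.png

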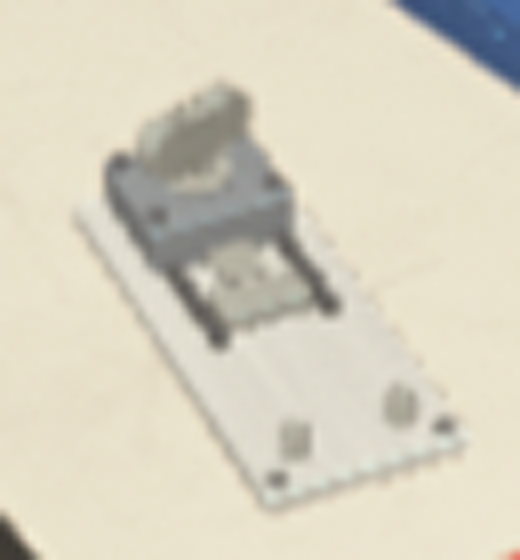

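The crops give plate corners, pin tops and wings in both views. In the top crop the corners are (90,72), (512,130), (485,315) and (55,245), and the pin tops are (472,168) and (457,263). I'll fit the clamp pose and wing angle jointly.

```bash
cat > fit.py <<'E'
from h import *
from scipy.optimize import least_squares
d=pickle.load(open("im0.pkl","rb"));t,s=d["top"],d["scene"]
u=lambda p,o:(np.array(p,float)+.5)/8-.5+o
M=np.array([[38,90,10],[38,-90,10],[-38,-90,10],[-38,90,10],[19.5,-72.9,22],[-19.5,-72.9,22]],float)
T=u([(90,70),(514,130),(485,316),(54,248),(472,166),(457,262)],(180,165))
Si=[1,2,3,4,5];S=u([(465,445),(270,508),(75,212),(402,390),(296,428)],(210,145))
def W(p,M):
    c,n=np.cos(p[2]),np.sin(p[2]);return M@np.array([[c,n,0],[-n,c,0],[0,0,1]])+[p[0],p[1],0]
def r1(p):return (proj(t,W(p,M))-T).ravel()
def r2(p):return (proj(s,W(p,M[Si]))-S).ravel()
for f in(r1,r2,lambda p:np.r_[r1(p),r2(p)]):
    q=least_squares(f,[480,100,-.1]);print(q.x.round(3),q.fun.round(2))
p=q.x
# wings end points: top view (z~60) and scene (mid of the two ends of the top edge)
ax=W(p,np.array([[0,58,50.]]))[0];print("axis",ax,"nest",W(p,np.array([[0,-45,10.]]))[0])
print("axis px top crop",(proj(t,ax)[0]-(180,165)+.5)*8-.5,"scene",(proj(s,ax)[0]-(210,145)+.5)*8-.5)
for a in np.arange(0,180,20):
    e=np.radians(a);v=np.array([np.cos(e),np.sin(e),0])*24.5
    P=[ax+v*k+[0,0,13] for k in(1,-1)]
    print(a,((proj(t,P)-(180,165)+.5)*8-.5).round().tolist(),((proj(s,P)-(210,145)+.5)*8-.5).round().tolist())
E
python3 fit.py
```

```text
[ 4.95340e+02  2.05847e+02 -1.28000e-01] [-0.69 -0.48  0.65  0.21  0.71 -0.06 -0.06  0.17 -0.31  0.12 -0.3   0.03]
[ 4.93752e+02  2.00324e+02 -1.43000e-01] [ 0.97 -0.73 -0.47 -0.3  -0.35 -0.64 -0.09  1.05 -0.08  0.48]
[ 4.94877e+02  2.03954e+02 -1.33000e-01] [-0.03 -0.45  1.26  0.51  1.2   0.23  0.48  0.17  0.29  0.4   0.24  0.29
  0.8  -1.78 -0.47 -1.23 -0.85 -1.26 -0.27  0.07 -0.17 -0.44]
axis [502.57855763 261.44016783  50.        ] nest [488.90247948 159.35214264  10.        ]
axis px top crop [136.14574339 159.43628735] scene [192.03905683 132.66634867]
0 [[133.0, 94.0], [129.0, 218.0]] [[249.0, 80.0], [130.0, 127.0]]
20 [[112.0, 97.0], [150.0, 215.0]] [[234.0, 70.0], [145.0, 137.0]]
40 [[93.0, 107.0], [170.0, 205.0]] [[213.0, 64.0], [166.0, 143.0]]
60 [[78.0, 124.0], [184.0, 188.0]] [[189.0, 62.0], [190.0, 145.0]]
80 [[70.0, 144.0], [192.0, 168.0]] [[166.0, 66.0], [214.0, 141.0]]
100 [[69.0, 165.0], [193.0, 147.0]] [[145.0, 74.0], [235.0, 133.0]]
120 [[76.0, 186.0], [186.0, 126.0]] [[130.0, 85.0], [251.0, 121.0]]
140 [[89.0, 203.0], [173.0, 109.0]] [[122.0, 99.0], [258.0, 107.0]]
160 [[107.0, 214.0], [155.0, 98.0]] [[121.0, 113.0], [258.0, 93.0]]
```

Emit:
move_arm(
  targets="1 -1.88 -2.3 0 0 0 0;1 -1.88 -2.3 0 0 0 0;1 -1.88 -2.3 0 0 0 0;1 -1.88 -2.3 0 0 0 0;1 -1.88 -2.3 0 0 0 0",
)

```text
clock: 0.52
eef_pos: [294.8, 454.6, 207.6]
tool_rot: [-3.141, -0.0, 2.742]
force: [-0.5, -0.9, 0.4]
width: 85.2
gripper_force: 0.0
```

Emit:
move_arm(
  targets="1 -1.88 -2.3 0 0 0 0;1 -1.88 -2.3 0 0 0 0;1 -1.88 -2.3 0 0 0 0;1 -1.88 -2.3 0 0 0 0;1 -1.88 -2.3 0 0 0 0",
)

```text
clock: 0.93
eef_pos: [336.6, 312.1, 207.8]
tool_rot: [-3.141, -0.0, 2.742]
force: [1.7, -0.0, -0.0]
width: 85.5
gripper_force: 0.0
```

Emit:
move_arm(
  targets="1 -1.88 -2.3 0 0 0 0;1 -1.88 -2.3 0 0 0 0;1 -1.88 -2.3 0 0 0 0;1 -1.88 -2.3 0 0 0 0;1 -1.88 -2.3 0 0 0 0",
)

```text
clock: 1.35
eef_pos: [378.4, 169.7, 207.9]
tool_rot: [-3.141, -0.0, 2.742]
force: [-0.1, -0.3, -0.3]
width: 85.5
gripper_force: 0.0
```

Emit:
move_arm(
  targets="1 -1.88 -2.3 0 0 0 0;1 -1.88 -2.3 0 0 0 0;1 -1.88 -2.3 0 0 0 0;1 -1.88 -2.3 0 0 0 0;1 -1.88 -2.3 0 0 0 0",
)

```text
clock: 1.77
eef_pos: [420.2, 27.2, 207.9]
tool_rot: [-3.142, -0.0, 2.742]
force: [-0.1, -1.0, 0.7]
width: 85.4
gripper_force: 0.0
```

Emit:
move_arm(
  targets="1 -1.88 -2.3 0 0 0 0;1 -1.88 -2.3 0 0 0 0;1 -1.88 -2.3 0 0 0 0;1 -1.88 -2.3 0 0 0 0;1 0 0 0 0 0 6.8",
)

```text
clock: 2.18
eef_pos: [455.0, -92.4, 208.2]
tool_rot: [-3.139, 0.004, 2.614]
force: [0.8, 0.2, 0.6]
width: 85.2
gripper_force: 0.0
```

Emit:
move_arm(
  targets="1 0 0 0 0 0 6.8;1 0 0 0 0 0 6.8;1 0 0 0 0 0 6.8;1 0 0 0 0 0 6.8;1 0 0 0 0 0 6.8",
)

```text
clock: 2.6
eef_pos: [453.4, -85.3, 207.8]
tool_rot: [-3.141, -0.0, 2.024]
force: [0.8, -0.3, 0.3]
width: 85.5
gripper_force: 0.0
```

Emit:
move_arm(
  targets="1 0 0 0 0 0 6.8;1 0 0 0 0 0 6.8;1 0 0 0 0 0 6.8;1 0 0 0 0 0 6.8;1 0 0 0 0 0 6.7",
)

```text
clock: 3.02
eef_pos: [453.5, -85.2, 207.8]
tool_rot: [-3.141, -0.0, 1.432]
force: [-0.0, -0.6, -0.5]
width: 85.8
gripper_force: 0.0
```

```bash
cat > go.py <<'E'
# python3 go.py x y z yaw : shift in tool axes (cm) and turn (deg) from the measured pose to the target
import sys,numpy as np
from scipy.spatial.transform import Rotation as Ro
from cell import read_state
s=read_state();x,y,z,w=map(float,sys.argv[1:5])
R=Ro.from_euler("xyz",s["tool_rot"]);d=R.inv().apply(np.array([x,y,z])-s["eef_pos"])/10
v=(R.inv()*Ro.from_euler("xyz",[np.pi,0,w])).as_rotvec(degrees=True)
print(s["clock"],s["eef_pos"].round(1),s["tool_rot"].round(4),"q",s["qpos"].round(2),"F",s["force"].round(1),round(s["width"],1),"\nshift",d.round(3),"turn",v.round(2))
E
python3 go.py 454 -85.5 120 1.438
```

```text
3.0167 [453.5 -85.2 207.8] [-3.141  -0.      1.4323] q [-0.25  0.4   0.51  2.03 -0.28  0.78  0.29] F [-0.  -0.6 -0.5] 85.8 
shift [-0.023  0.063  8.78 ] turn [-0.03 -0.   -0.33]
```

Emit:
move_arm(
  targets="1 0 0.06 3 0 0 -0.3;1 0 0 3 0 0 0;1 0 0 3 0 0 0;1 0 0 3 0 0 0;1 0 0 3 0 0 0",
)

```text
clock: 3.43
eef_pos: [454.2, -85.2, 56.6]
tool_rot: [-3.142, 0.0, 1.444]
force: [0.4, 0.6, 0.5]
width: 85.3
gripper_force: 0.0
```

Emit:
move_arm(
  targets="1 0 0 2.4 0 0 0;1 0 0 1.5 0 0 0;1 0 0 1.1 0 0 0;1 0 0 0.8 0 0 0;1 0 0 0 0 0 0",
)

```text
clock: 3.85
eef_pos: [453.2, -85.3, -1.6]
tool_rot: [-3.138, -0.0, 1.443]
force: [-0.3, -0.5, -0.3]
width: 84.8
gripper_force: 0.0
```

```bash
python3 go.py 454 -85.5 -2 1.438; python3 - <<'E'
from cell import cams
import cv2,numpy as np
a=[cams.get_image(n)["color"] for n in("scene","top")]
c=np.hstack([cv2.resize(a[0][200:300,240:340],(400,400),interpolation=cv2.INTER_CUBIC),cv2.resize(a[1][160:240,265:345],(400,400),interpolation=cv2.INTER_CUBIC)])
cv2.imwrite("pics/g1.png",c[:,:,::-1])
E
```

```text
3.85 [453.2 -85.3  -1.6] [-3.1384e+00 -2.0000e-04  1.4429e+00] q [-0.01  0.76  0.19  2.18 -0.58  0.25  0.57] F [-0.3 -0.5 -0.3] 84.8 
shift [-0.014  0.087  0.038] turn [-0.18 -0.01  0.28]
```

View pics/g1.png

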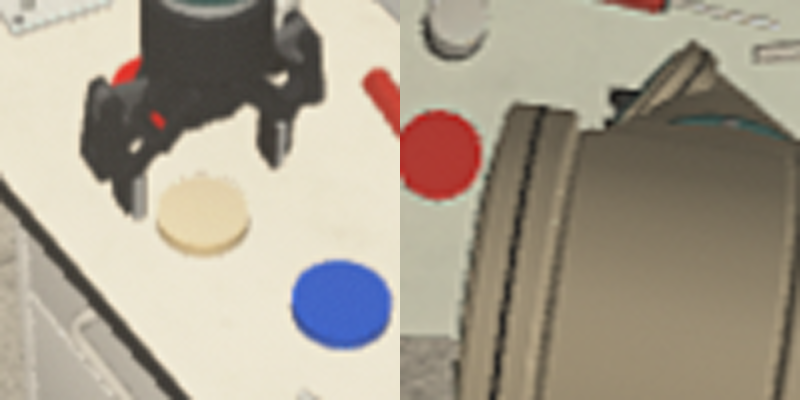

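```bash
python3 - <<'E'
from h import *
s=pickle.load(open("im0.pkl","rb"))["scene"]
from cell import cams
n=cams.get_image("scene")
print("dish z7",back(s,(290.18,253.95),7),"now",back(n,blob(n,(5,50,60),(30,255,255),(272,240,308,270))[0],7))
g=lambda p:np.array(p)/4.+(240,200)-.4
for p in((135,217),(277,167)):print([back(s,g(p),z).round(1) for z in(8,11.4,14)])
# predicted pixels of the pad tips for TCP (453.2,-85.3)
P=np.array([[453.2+42*k,-85.3-5.6*k,11.4] for k in(1,-1)]);print((proj(s,P)-(240,200)+.4)*4)
E
```

```text
dish z7 [453.29068347 -86.60668473   7.        ] now [453.24315671 -86.66478095   7.        ]
[array([419.4, -64.3,   8. ]), array([417.7, -66.9,  11.4]), array([416.4, -68.9,  14. ])]
[array([515.2, -79.1,   8. ]), array([513.1, -81.6,  11.4]), array([511.5, -83.6,  14. ])]
[[262.68262023 188.09415419]
 [137.99170309 234.77401498]]
```

The scene view shows the fingers straddling the dish, with pad ends at crop (135,217) and (277,167) and the dish centre at (203,215). The pad ends look higher or farther back than I expected, so I'll close partly and check before gripping.

Emit:
move_arm(
  targets="0.5 0 0.08 0 0 0 0;0.5 0 0 0 0 0 0;0.5 0 0 0 0 0 0;0.5 0 0 0 0 0 0;0.5 0 0 0 0 0 0",
)

```text
clock: 4.42
eef_pos: [455.3, -85.5, 0.2]
tool_rot: [3.141, -0.0, 1.443]
force: [-0.4, 0.9, 0.1]
width: 63.9
gripper_force: 0.0
```

```bash
python3 go.py 454 -85.5 -2 1.438; python3 - <<'E'
from cell import cams
import cv2,numpy as np,pickle
from h import *
n=cams.get_image("scene");pickle.dump(n,open("g2.pkl","wb"))
o=np.array((250,205));k=10
c=cv2.resize(n["color"][205:280,250:330],None,fx=k,fy=k,interpolation=cv2.INTER_CUBIC)[:,:,::-1].copy()
for z,col in((5,(255,0,0)),(15,(0,255,0)),(25,(0,0,255))):
  for q in(32.5,-32.5):
    e=[[454+q*.991-11*.13*j,-85.3-q*.13+11*j,z] for j in(-1,1)]
    p=((proj(n,e)-o+.5)*k-.5).astype(int);cv2.line(c,p[0].tolist(),p[1].tolist(),col,1)
cv2.imwrite("pics/g2.png",c[:600])
E
```

```text
4.4167 [ 4.553e+02 -8.550e+01  2.000e-01] [ 3.1412 -0.      1.4434] q [-0.01  0.76  0.2   2.18 -0.58  0.25  0.57] F [-0.4  0.9  0.1] 63.9 
shift [-0.021 -0.124  0.224] turn [ 0.02 -0.    0.31]
```

View pics/g2.png

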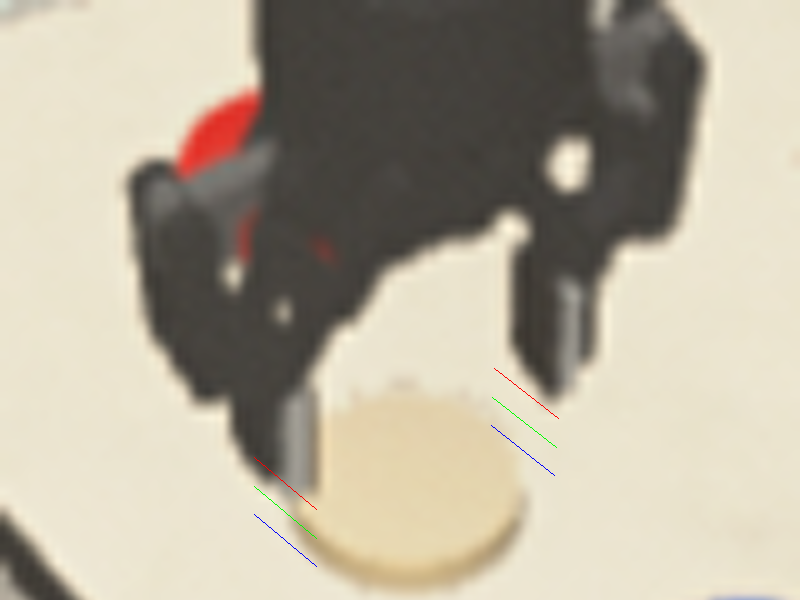

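```bash
python3 - <<'E'
from h import *
d=pickle.load(open("im0.pkl","rb"))
t=np.array([252.7,598.1,207.1]);y=np.array([.389,.921,0]);x=np.array([-.921,.389,0])
out=[]
for n,(x0,y0,x1,y1) in(("scene",(50,30,120,110)),("top",(0,250,80,310))):
    i=d[n];k=5
    c=cv2.resize(i["color"][y0:y1,x0:x1],None,fx=k,fy=k,interpolation=cv2.INTER_CUBIC)[:,:,::-1].copy()
    for z,col in((13,(0,255,0)),(28,(0,0,255))):
        for q in(42.5,-42.5):
            p=((proj(i,[t+y*q+x*j+[0,0,z] for j in(-11,11)])-(x0,y0)+.5)*k-.5).astype(int)
            cv2.line(c,p[0].tolist(),p[1].tolist(),col,1)
    out.append(cv2.copyMakeBorder(c,0,400-c.shape[0],0,400-c.shape[1],cv2.BORDER_CONSTANT))
cv2.imwrite("pics/g3.png",np.hstack(out))
E
```

```text
(no output)
```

View pics/g3.png

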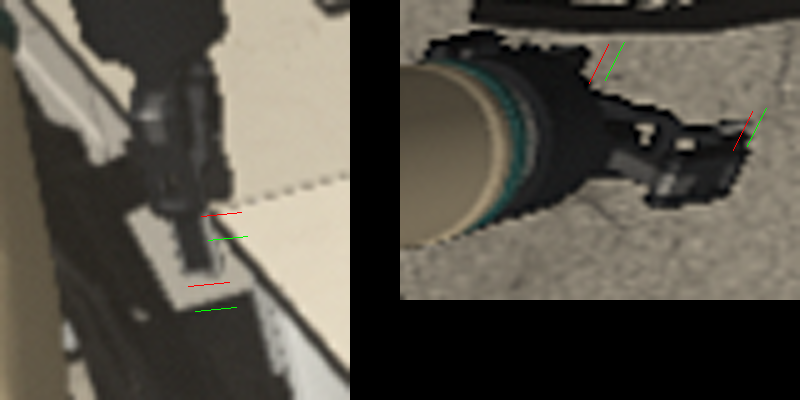

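The pad ends seem to sit about 20 mm higher than the stated geometry, or the view misleads. Closing a little more is a safe test: if the fingers stop at 58 mm, they are on the dish.

Emit:
move_arm(
  targets="0.3 0 0 0 0 0 0;0.2 0 0 0 0 0 0;0.2 0 0 0 0 0 0;0.2 0 0 0 0 0 0;0.2 0 0 0 0 0 0",
)

```text
clock: 4.88
eef_pos: [455.1, -85.5, -0.0]
tool_rot: [-3.142, -0.0, 1.443]
force: [0.2, 0.2, 0.2]
width: 51.1
gripper_force: 0.0
```

```bash
cat > tip.py <<'E'
# lowest dark (finger) pixel per column near each finger -> height if it lies under the reported TCP
from h import *
from cell import cams,read_state
s=read_state();n=cams.get_image("scene");w=s["width"]/2;e=s["eef_pos"];a=s["tool_rot"][2]
tx=np.array([np.cos(a),np.sin(a),0]);ty=np.array([np.sin(a),-np.cos(a),0])
g=n["color"].max(2).astype(int);sat=cv2.cvtColor(n["color"],cv2.COLOR_RGB2HSV)[:,:,1]
print(e.round(1),"w",w)
for k in(1,-1):
    zs=np.arange(-10,80,1.)
    # near lower corner of pad on -y side (tool -x), and pad middle; inner face
    for j in(-9,0,9):
        P=[[*(e+ty*k*(w+3)+tx*j)[:2],z] for z in zs];p=proj(n,P)
        v=cv2.remap(g.astype(np.float32),p[:,:1].astype(np.float32),p[:,1:].astype(np.float32),cv2.INTER_LINEAR)[:,0]
        print(k,j,"profile z:-10..79 step5",v[::5].round().astype(int))
try:
    c,st=blob(n,(5,50,60),(30,255,255),(272,235,308,270));print("dish",back(n,c,7),st)
except Exception as x:print(x)
E
python3 tip.py
```

```text
[455.1 -85.5  -0. ] w 25.55097783383139
1 -9 profile z:-10..79 step5 [223 221 228 234 235 235 236 221 139 116 115 112 118 123 128 116  74  70]
1 0 profile z:-10..79 step5 [224 228 230 229 233 231 179  92  67  66  67  67  67  70  70  68  68  68]
1 9 profile z:-10..79 step5 [228 227 226 227 228 229 178  96  74  71  71  69  69  71  81 131 109  66]
-1 -9 profile z:-10..79 step5 [237 238 230 202 190 222 233 218 167 151 152 152 151 152 138 105  82  70]
-1 0 profile z:-10..79 step5 [238 235 210 182 206 227 183 121 107 112 110 109 100  76  70  70  72  71]
-1 9 profile z:-10..79 step5 [237 231 220 223 229 153  80  70  72  70  70  70  70  71  71  71  72  71]
dish [453.92070723 -87.87229609   7.        ] [  7   9  23  21 354]
```

The fingers closed above the dish without touching it. The pad tips lie about 21 mm behind the TCP, so the grip needs TCP z ≈ -17. I'll reopen and descend gently while watching the force.

Emit:
move_arm(
  targets="1 0 0 0 0 0 0;1 0 0 0 0 0 0;1 0 0 0 0 0 0;1 0 0 0.4 0 0 0;1 0 0 0.4 0 0 0",
)

```text
clock: 5.35
eef_pos: [455.3, -85.5, -7.9]
tool_rot: [3.141, -0.0, 1.443]
force: [-0.2, -0.8, -0.4]
width: 85.3
gripper_force: 0.0
```

Emit:
move_arm(
  targets="1 0 0 0.3 0 0 0;1 0 0 0 0 0 0",
)

```text
clock: 5.52
eef_pos: [454.8, -85.4, -11.4]
tool_rot: [-3.141, 0.0, 1.443]
force: [0.0, -0.0, 0.0]
width: 85.5
gripper_force: 0.0
```

```bash
python3 go.py 454 -85.5 -17 1.438
```

```text
5.5167 [454.8 -85.4 -11.4] [-3.1407e+00  1.0000e-04  1.4431e+00] q [-0.02  0.79  0.22  2.18 -0.7   0.24  0.69] F [ 0. -0.  0.] 85.5 
shift [-0.019 -0.077  0.556] turn [-0.05  0.01  0.29]
```

Emit:
move_arm(
  targets="1 0 -0.07 0.3 0 0 0;1 0 0 0.25 0 0 0;1 0 0 0 0 0 0;0.5 0 0 0 0 0 0;0.5 0 0 0 0 0 0",
)

```text
clock: 5.93
eef_pos: [454.5, -85.4, -16.3]
tool_rot: [3.141, -0.0, 1.443]
force: [-0.1, 0.1, 0.0]
width: 64.8
gripper_force: 0.0
```

Emit:
move_arm(
  targets="0.3 0 0 0 0 0 0;0 0 0 0 0 0 0;-0.3 0 0 0 0 0 0;-1 0 0 0 0 0 0;-1 0 0 0 0 0 0",
)

```text
clock: 6.35
eef_pos: [454.5, -85.4, -15.4]
tool_rot: [3.141, -0.001, 1.443]
force: [-2.3, 0.3, 12.5]
width: 48.1
gripper_force: 59.6
```

```bash
python3 go.py 454 -85.5 60 1.438; python3 tip.py|tail -1
```

```text
6.35 [454.5 -85.4 -15.4] [ 3.1407e+00 -7.0000e-04  1.4428e+00] q [-0.03  0.8   0.24  2.19 -0.79  0.24  0.78] F [-2.3  0.3 12.5] 48.1 
shift [-0.008 -0.038 -7.542] turn [ 0.05 -0.04  0.27]
dish [456.40658228 -88.31506684   7.        ] [  9   9  22  20 332]
```

```bash
python3 - <<'E'
from cell import cams
import cv2
n=cams.get_image("scene")
c=cv2.resize(n["color"][205:280,250:330],None,fx=10,fy=10,interpolation=cv2.INTER_CUBIC)[150:]
cv2.imwrite("pics/g4.png",c[:,:,::-1])
E
```

```text
(no output)
```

View pics/g4.png

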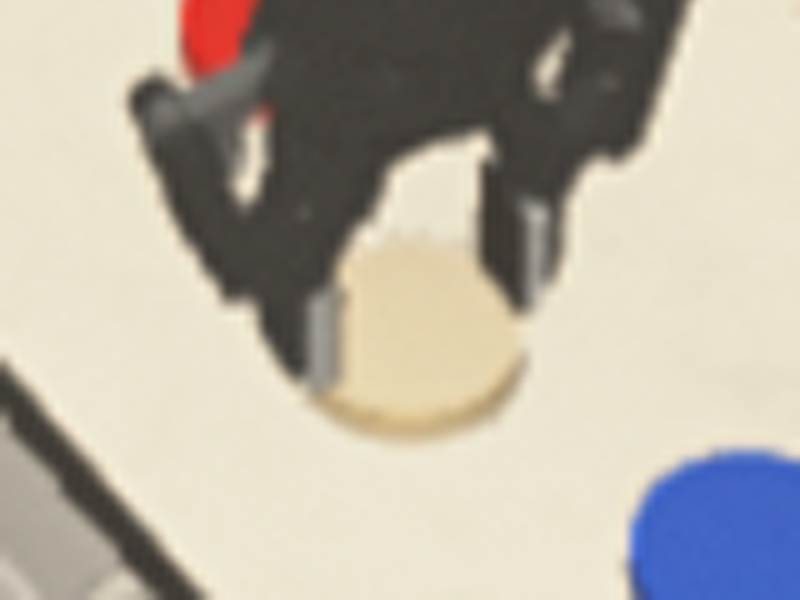

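The right finger's near corner is at crop (527,308) and the left's is at (338,388). The dish sticks out toward the viewer (-y), so this looks like an off-centre chord grip or a grip on the lid's upper edge. I'll work out which.

```bash
python3 - <<'E'
from h import *
from cell import cams
n=cams.get_image("scene");K,R,t=cam(n);print("cam",-R.T@t)
o=np.array((250,220))
for z in(2,8,14):print(z,[back(n,(np.array(p)+.5)/10-.5+o,z).round(1)[:2] for p in((338,388),(527,308),(300,375),(482,260))])
# dish outline prediction at candidates: compare with cream mask by IoU
h=cv2.cvtColor(n["color"],cv2.COLOR_RGB2HSV);m=cv2.inRange(h,(5,50,60),(30,255,255))[235:275,270:312]
m0=np.zeros_like(m);l=cv2.connectedComponentsWithStats(m);k=1+np.argmax(l[2][1:,4]);m0[l[1]==k]=1
th=np.linspace(0,6.283,60);b=[]
for x in np.arange(445,466,1.):
  for y in np.arange(-100,-75,1.):
    P=[[x+29*np.cos(a),y+29*np.sin(a),z] for a in th for z in(0,14)]
    p=proj(n,P)-(270,235);q=np.zeros((320,336),np.uint8);cv2.fillConvexPoly(q,cv2.convexHull(((p+.5)*8-.5).astype(np.int32)),1)
    q=cv2.resize(q.astype(np.float32),(42,40),interpolation=cv2.INTER_AREA)
    # mask must lie inside; the hidden part only up-left/top: score with lower half
    b.append((np.sum(m0*(1-q))+np.sum(((1-m0)*q)[18:,10:]),x,y))
b.sort();print(b[:6])
E
```

```text
cam [ -26.0093635  -735.20764701  889.26637077]
2 [array([434.2, -85.3]), array([487.2, -89.8]), array([429. , -76.7]), array([487.6, -70.7])]
8 [array([431.1, -89.7]), array([483.8, -94.2]), array([425.9, -81.2]), array([484.1, -75.2])]
14 [array([428. , -94.1]), array([480.3, -98.6]), array([422.8, -85.7]), array([480.7, -79.7])]
[(np.float32(33.21875), np.float64(455.0), np.float64(-83.0)), (np.float32(33.703125), np.float64(456.0), np.float64(-83.0)), (np.float32(34.546875), np.float64(455.0), np.float64(-84.0)), (np.float32(34.921875), np.float64(456.0), np.float64(-84.0)), (np.float32(35.46875), np.float64(454.0), np.float64(-83.0)), (np.float32(36.03125), np.float64(455.0), np.float64(-82.0))]
```

The finger tips are resting on the lid's rim at z ≈ 14 with TCP z -15, so the tips are about 29 mm behind the TCP at this width. I'll open, go about 9 mm lower and grip again.

Emit:
move_arm(
  targets="0 0 0 0 0 0 0;0.5 0 0 0 0 0 0;1 0 0 0 0 0 0;1 0 0 0 0 0 0;1 0 0 0 0 0 0",
)

```text
clock: 6.92
eef_pos: [454.4, -85.4, -16.6]
tool_rot: [-3.141, -0.0, 1.443]
force: [0.5, -0.6, 0.1]
width: 85.2
gripper_force: 0.0
```

Emit:
move_arm(
  targets="1 0 0 0.3 0 0 0;1 0 0 0.3 0 0 0;1 0 0 0.2 0 0 0;1 0 0 0 0 0 0",
)

```text
clock: 7.25
eef_pos: [454.1, -85.3, -25.0]
tool_rot: [-3.141, 0.0, 1.443]
force: [1.0, 0.6, -0.2]
width: 85.3
gripper_force: 0.0
```

```bash
python3 go.py 454 -85.5 -25 1.438; python3 tip.py
```

```text
7.25 [454.1 -85.3 -25. ] [-3.1407e+00  1.0000e-04  1.4433e+00] q [-0.04  0.82  0.25  2.19 -0.9   0.24  0.89] F [ 1.   0.6 -0.2] 85.3 
shift [-0.018 -0.009  0.002] turn [-0.05  0.01  0.3 ]
[454.1 -85.3 -25. ] w 42.63460217231424
1 -9 profile z:-10..79 step5 [235 234 235 235 216 144 113 113 109 107 109 124 117  71  66  66  67  72]
1 0 profile z:-10..79 step5 [234 234 234 185  95  63  65  63  65  65  68  66  67  68  67  66  69 140]
1 9 profile z:-10..79 step5 [234 235 226 174  97  69  62  67  68  66  68  67  67  68  66  64  98 121]
-1 -9 profile z:-10..79 step5 [236 235 235 237 222 166 148 150 149 151 150 140  98  70  67  73 120 179]
-1 0 profile z:-10..79 step5 [236 236 230 175 118 106 108 107 106  97  74  69  69  70 120 164  98  67]
-1 9 profile z:-10..79 step5 [236 224 136  70  67  69  68  69  68  70  70  70  70  75  69  70  70  82]
dish [453.82567043 -86.75802844   7.        ] [  7   9  24  21 375]
```

Emit:
move_arm(
  targets="0.6 0 0 0 0 0 0;0.45 0 0 0 0 0 0;0.4 0 0 0 0 0 0;0.3 0 0 0 0 0 0;0.2 0 0 0 0 0 0",
)

```text
clock: 7.72
eef_pos: [454.5, -85.5, -24.0]
tool_rot: [3.141, -0.0, 1.443]
force: [-1.0, -0.2, 4.7]
width: 52.0
gripper_force: 36.0
```

Emit:
move_arm(
  targets="0 0 0 0 0 0 0;0 0 0 0 0 0 0",
)

```text
clock: 7.88
eef_pos: [454.5, -85.4, -23.8]
tool_rot: [3.141, -0.0, 1.443]
force: [-1.4, 0.3, 8.4]
width: 51.0
gripper_force: 60.8
```

Emit:
move_arm(
  targets="-1 0 0 0 0 0 0;-1 0 0 -0.3 0 0 0;-1 0 0 -0.3 0 0 0;-1 0 0 -0.4 0 0 0;-1 0 0 0 0 0 0",
)

```text
clock: 8.3
eef_pos: [454.8, -85.5, -13.9]
tool_rot: [3.141, 0.0, 1.443]
force: [0.5, -0.1, 0.0]
width: 51.6
gripper_force: 62.4
```

```bash
python3 go.py 454 -85.5 -25 1.438; python3 tip.py; python3 - <<'E'
from cell import cams
import cv2
n=cams.get_image("scene")
c=cv2.resize(n["color"][205:280,250:330],None,fx=10,fy=10,interpolation=cv2.INTER_CUBIC)[150:]
cv2.imwrite("pics/g5.png",c[:,:,::-1])
E
```

```text
8.3 [454.8 -85.5 -13.9] [3.1408e+00 2.0000e-04 1.4435e+00] q [-0.07  0.8   0.29  2.19 -0.88  0.27  0.87] F [ 0.5 -0.1  0. ] 51.6 
shift [-0.014 -0.077  1.109] turn [0.05 0.01 0.31]
[454.8 -85.5 -13.9] w 25.79029433001105
1 -9 profile z:-10..79 step5 [234 225 218 219 223 188 145 118 121 115 115 120 128  77  69  67  68  70]
1 0 profile z:-10..79 step5 [196 219 226 227 221 176  94  67  64  67  70  71  66  67  67  66  67  67]
1 9 profile z:-10..79 step5 [228 227 228 228 221 183 105  65  67  66  67  71 109 120  73  66  67  69]
-1 -9 profile z:-10..79 step5 [237 236 237 237 227 175 153 150 150 150 153 143 110  80  70  67  68  70]
-1 0 profile z:-10..79 step5 [237 237 235 206 129  99 106 102 101  95  76  70  70  68  71  81  71  69]
-1 9 profile z:-10..79 step5 [237 238 184  88  68  69  69  68  68  71  70  69  69  71  69  70  69  69]
dish [462.1230508  -80.83016906   7.        ] [ 11   6  20  21 354]
```

The dish lifted clear of the bench and is held firmly: the force is steady at 62 N and the dish moved up in the image. I'll carry it level to above the nest.

Emit:
move_arm(
  targets="-1 0 0 -0.8 0 0 0;-1 0 0 -1.6 0 0 0;-1 0 0 -2 0 0 0;-1 0 0 -1.6 0 0 0;-1 0 0 -1 0 0 0",
)

```text
clock: 8.82
eef_pos: [454.7, -85.5, 56.7]
tool_rot: [3.141, 0.0, 1.443]
force: [0.6, 0.1, -0.3]
width: 51.2
gripper_force: 62.4
```

Emit:
move_arm(
  targets="-1 0 0 -0.4 0 0 0;-1 0.6 0 0 0 0 0;-1 1.2 0 0 0 0 0;-1 1.8 0.1 0 0 0 0.3;-1 2.4 0.1 0 0 0 0",
)

```text
clock: 9.23
eef_pos: [463.6, -26.6, 58.8]
tool_rot: [-3.141, 0.001, 1.435]
force: [0.6, -0.2, -0.3]
width: 50.9
gripper_force: 62.4
```

Emit:
move_arm(
  targets="-1 2.5 0.1 0 0 0 0;-1 2.5 0 0 0 0 0;-1 2.5 0 0 0 0 0;-1 2.5 0 0 0 0 0;-1 2.5 0 0 0 0 0",
)

```text
clock: 9.65
eef_pos: [480.9, 99.3, 58.4]
tool_rot: [-3.14, 0.0, 1.438]
force: [0.9, 0.5, -0.5]
width: 50.9
gripper_force: 62.4
```

Emit:
move_arm(
  targets="-1 2.4 0 0 0 0 0;-1 1.9 0 0 0 0 0;-1 1.4 0 0 0 0 0;-1 0.8 0 0 0 0 0;-1 0 0 0 0 0 0",
)

```text
clock: 10.07
eef_pos: [489.6, 164.4, 58.4]
tool_rot: [-3.14, -0.0, 1.442]
force: [-0.5, -1.6, -1.1]
width: 50.8
gripper_force: 62.4
```

```bash
python3 go.py 489.8 162.9 6 1.438; python3 - <<'E'
from h import *
from cell import cams
for n,b in(("scene",(215,130,290,230)),("top",(200,150,260,230))):
    i=cams.get_image(n)
    try:
        c,st=blob(i,(5,50,60),(30,255,255),b);print(n,c,st,back(i,c,91))
    except Exception as e:print(n,e)
E
```

```text
10.0667 [489.6 164.4  58.4] [-3.1400e+00 -4.0000e-04  1.4416e+00] q [-0.76  0.76  0.61  2.02 -0.77  0.6   0.25] F [-0.5 -1.6 -1.1] 50.8 
shift [-0.146  0.047  5.24 ] turn [-0.09 -0.02  0.21]
scene [247.96564885 169.39312977] [ 24  32  19  16 262] [489.78505816 159.78215823  91.        ]
top [213.88760965 181.40131579] [   0    0   40   80 1824] [509.08018656 202.52224963  91.        ]
```

Emit:
move_arm(
  targets="-1 -0.1 0.05 0.8 0 0 0.2;-1 0 0 1.2 0 0 0;-1 0 0 1.2 0 0 0;-1 0 0 1 0 0 0;-1 0 0 0.7 0 0 0",
)

```text
clock: 10.58
eef_pos: [490.1, 159.6, 9.3]
tool_rot: [-3.14, 0.001, 1.432]
force: [-0.2, 0.4, -0.1]
width: 51.3
gripper_force: 62.4
```

Emit:
move_arm(
  targets="-1 0 0 0.2 0 0 0;-1 0 0 0 0 0 0",
)

```text
clock: 10.75
eef_pos: [490.4, 160.2, 7.9]
tool_rot: [-3.141, 0.001, 1.433]
force: [0.3, 0.4, -0.5]
width: 50.7
gripper_force: 62.4
```

```bash
python3 go.py 489.8 162.9 -14 1.438; python3 - <<'E'
from cell import cams
from h import *
from fit import W,p as cp
o=np.array((210,145))
n=cams.get_image("scene");pickle.dump(n,open("g6.pkl","wb"))
c=cv2.resize(n["color"][145:215,210:290],None,fx=8,fy=8,interpolation=cv2.INTER_CUBIC)[:,:,::-1].copy()
th=np.linspace(0,6.283,40)
def ring(x,y,z,col):
    P=[[x+29*np.cos(a),y+29*np.sin(a),z] for a in th];q=((proj(n,P)-o+.5)*8-.5).astype(np.int32);cv2.polylines(c,[q],True,col,1)
zb=read=None
from cell import read_state
e=read_state()["eef_pos"];zb=e[2]+24
ring(e[0],e[1],zb,(0,0,255));ring(e[0],e[1],zb+14,(0,255,0))
cv2.imwrite("pics/g6.png",c)
E
```

```text
10.75 [490.4 160.2   7.9] [-3.1406e+00  6.0000e-04  1.4334e+00] q [-0.69  0.83  0.51  2.04 -0.86  0.49  0.33] F [ 0.3  0.4 -0.5] 50.7 
shift [ 0.257 -0.089  2.193] turn [-0.06  0.03 -0.26]
[ 4.95340e+02  2.05847e+02 -1.28000e-01] [-0.69 -0.48  0.65  0.21  0.71 -0.06 -0.06  0.17 -0.31  0.12 -0.3   0.03]
[ 4.93752e+02  2.00324e+02 -1.43000e-01] [ 0.97 -0.73 -0.47 -0.3  -0.35 -0.64 -0.09  1.05 -0.08  0.48]
[ 4.94877e+02  2.03954e+02 -1.33000e-01] [-0.03 -0.45  1.26  0.51  1.2   0.23  0.48  0.17  0.29  0.4   0.24  0.29
  0.8  -1.78 -0.47 -1.23 -0.85 -1.26 -0.27  0.07 -0.17 -0.44]
axis [502.57855763 261.44016783  50.        ] nest [488.90247948 159.35214264  10.        ]
axis px top crop [136.14574339 159.43628735] scene [192.03905683 132.66634867]
0 [[133.0, 94.0], [129.0, 218.0]] [[249.0, 80.0], [130.0, 127.0]]
20 [[112.0, 97.0], [150.0, 215.0]] [[234.0, 70.0], [145.0, 137.0]]
40 [[93.0, 107.0], [170.0, 205.0]] [[213.0, 64.0], [166.0, 143.0]]
60 [[78.0, 124.0], [184.0, 188.0]] [[189.0, 62.0], [190.0, 145.0]]
80 [[70.0, 144.0], [192.0, 168.0]] [[166.0, 66.0], [214.0, 141.0]]
100 [[69.0, 165.0], [193.0, 147.0]] [[145.0, 74.0], [235.0, 133.0]]
120 [[76.0, 186.0], [186.0, 126.0]] [[130.0, 85.0], [251.0, 121.0]]
140 [[89.0, 203.0], [173.0, 109.0]] [[122.0, 99.0], [258.0, 107.0]]
160 [[107.0, 214.0], [155.0, 98.0]] [[121.0, 113.0], [258.0, 93.0]]
```

View pics/g6.png

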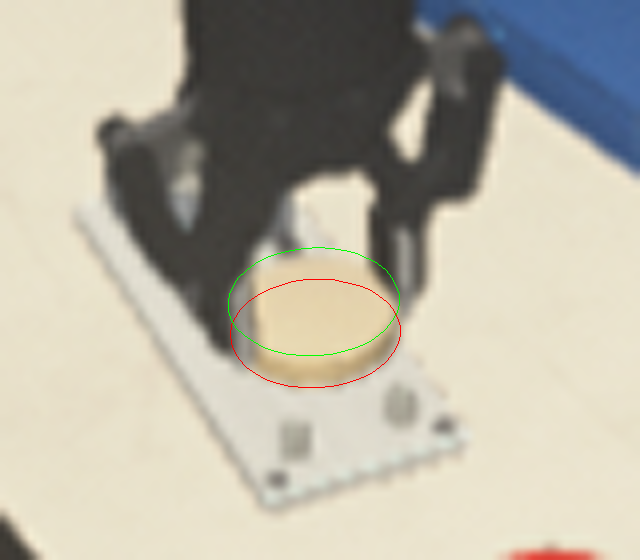

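The dish is level above the nest. Its outline, with bottom edge at (315,383) and right edge at x=400, matches the prediction from the TCP to about 1 mm. Pin bases are at (296,459) and (401,425), and I'll measure the nest from those in this same camera.

```bash
python3 - <<'E'
from h import *
n=pickle.load(open("g6.pkl","rb"));o=np.array((210,145))
f=lambda p,z:back(n,(np.array(p)+.5)/8-.5+o,z)
v=np.array([.52,.85,0])*5
L,R=f((296,459),10)+v,f((401,425),10)+v
Lt,Rt=f((296,424),22)-v*.3,f((402,388),22)-v*.3
for l,r in((L,R),(Lt,Rt)):
    d=(r-l)[:2];yaw=np.arctan2(d[1],d[0]);m=((l+r)/2)[:2]
    print(l.round(1),r.round(1),np.hypot(*d),yaw,"nest",m+27.9*np.array([.133,.991]))
# vertical pin silhouette via colour: print V along the column through each pin
for x in(296,401):
    for y in range(410,470,5):
        q=(np.array((x,y))+.5)/8-.5+o
        print(y,cv2.getRectSubPix(n["color"],(1,1),q.tolist())[0,0],end=" ")
    print()
E
```

```text
[466.4 135.2  10. ] [505.  129.9  10. ] 39.03172957026846 -0.13571325802927212 nest [489.41481722 160.22038823]
[465.6 133.   22. ] [505.1 128.5  22. ] 39.72029499115837 -0.1118014474275183 nest [489.03737343 158.40421144]
410 [222 217 204] 415 [214 210 196] 420 [204 200 186] 425 [189 185 170] 430 [179 175 160] 435 [173 170 155] 440 [169 166 151] 445 [166 162 148] 450 [166 161 147] 455 [176 172 157] 460 [192 188 173] 465 [211 207 193] 
410 [170 166 151] 415 [170 166 152] 420 [174 169 154] 425 [189 185 170] 430 [204 200 185] 435 [219 214 201] 440 [221 216 203] 445 [221 217 203] 450 [218 217 203] 455 [211 211 198] 460 [203 204 192] 465 [198 195 181]
```

Emit:
move_arm(
  targets="-1 0.15 -0.05 0 0 0 0;-1 0.15 -0.04 0 0 0 -0.2;-1 0 0 0 0 0 0",
)

```text
clock: 11.05
eef_pos: [490.4, 164.8, 8.9]
tool_rot: [3.141, -0.001, 1.439]
force: [-0.5, 0.5, -1.0]
width: 51.0
gripper_force: 62.4
```

Emit:
move_arm(
  targets="-1 0 0 0.5 0 0 0;-1 0 0 0.5 0 0 0;-1 0 0 0.5 0 0 0;-1 0 0 0.3 0 0 0;-1 0 0 0 0 0 0",
)

```text
clock: 11.47
eef_pos: [489.6, 163.8, -10.4]
tool_rot: [-3.14, 0.001, 1.438]
force: [-0.0, 0.4, -0.1]
width: 50.7
gripper_force: 62.4
```

```bash
python3 go.py 489.8 163.5 -14 1.438
```

```text
11.4667 [489.6 163.8 -10.4] [-3.1402e+00  6.0000e-04  1.4378e+00] q [-0.68  0.86  0.47  2.04 -0.89  0.45  0.35] F [-0.   0.4 -0.1] 50.7 
shift [-0.029  0.026  0.359] turn [-0.08  0.03 -0.01]
```

Emit:
move_arm(
  targets="-1 0 0 0.15 0 0 0;-1 0 0 0.1 0 0 0;-1 0 0 0 0 0 0",
)

```text
clock: 11.72
eef_pos: [490.2, 164.0, -12.1]
tool_rot: [-3.141, 0.0, 1.438]
force: [0.1, 0.6, -0.3]
width: 50.7
gripper_force: 62.4
```

Emit:
move_arm(
  targets="-1 0 0 0.1 0 0 0;-1 0 0 0 0 0 0",
)

```text
clock: 11.88
eef_pos: [490.2, 164.1, -13.0]
tool_rot: [-3.142, -0.0, 1.438]
force: [-0.1, 0.4, 0.4]
width: 51.2
gripper_force: 62.4
```

Emit:
move_arm(
  targets="-1 0 0 0.1 0 0 0;-1 0 0 0 0 0 0",
)

```text
clock: 12.05
eef_pos: [490.3, 164.1, -13.7]
tool_rot: [3.141, -0.0, 1.438]
force: [-0.5, 0.3, 3.1]
width: 50.6
gripper_force: 62.7
```

Emit:
move_arm(
  targets="-1 0 0 0.1 0 0 0;-1 0 0 0 0 0 0",
)

```text
clock: 12.22
eef_pos: [490.4, 164.2, -13.8]
tool_rot: [3.141, -0.001, 1.438]
force: [-2.1, -0.8, 14.2]
width: 51.0
gripper_force: 63.8
```

It is seated on the plate, with contact at -13.8. I'll release and rise.

Emit:
move_arm(
  targets="0.2 0 0 0 0 0 0;0.4 0 0 0 0 0 0;0.7 0 0 0 0 0 0;1 0 0 0 0 0 0;1 0 0 0 0 0 0",
)

```text
clock: 12.63
eef_pos: [490.1, 164.1, -15.2]
tool_rot: [-3.141, 0.0, 1.438]
force: [0.6, -0.7, 0.2]
width: 85.4
gripper_force: 0.0
```

Emit:
move_arm(
  targets="1 0 0 -0.6 0 0 0;1 0 0 -1 0 0 0;1 0 0 -2 0 0 0;1 0 0 -3 0 0 0;1 0 0 -3 0 0 0",
)

```text
clock: 13.05
eef_pos: [489.5, 163.6, 82.3]
tool_rot: [-3.14, 0.001, 1.437]
force: [0.8, 1.3, 0.2]
width: 85.3
gripper_force: 0.0
```

Emit:
move_arm(
  targets="1 0 0 -3 0 0 0;1 0 0 -3 0 0 0;1 -2 0 0 0 0 0;1 -3 0 0 0 0 0;1 -3 0 0 0 0 0",
)

```text
clock: 13.47
eef_pos: [479.7, 84.9, 142.3]
tool_rot: [3.14, -0.001, 1.441]
force: [0.3, -1.1, 0.1]
width: 85.6
gripper_force: 0.0
```

Emit:
move_arm(
  targets="1 -3 0 0 0 0 0;1 -3 0 0 0 0 0;1 -2 0 0 0 0 0;1 0 0 0 0 0 0",
)

```text
clock: 13.8
eef_pos: [468.3, 0.3, 142.4]
tool_rot: [3.14, 0.002, 1.43]
force: [-0.2, 0.1, 0.5]
width: 85.3
gripper_force: 0.0
```

```bash
python3 go.py 502.6 261.4 140 3.35; python3 - <<'E'
from h import *
from cell import cams
d={n:cams.get_image(n) for n in("scene","top")};pickle.dump(d,open("im7.pkl","wb"))
for n,b in(("scene",(215,150,290,215)),("top",(195,170,260,212))):
    c,st=blob(d[n],(5,50,60),(30,255,255),b);print(n,c,st,back(d[n],c,17))
a=cv2.resize(d["scene"]["color"][145:215,210:275],None,fx=7,fy=7,interpolation=cv2.INTER_CUBIC)
b=cv2.resize(d["top"]["color"][165:215,185:230],None,fx=7,fy=7,interpolation=cv2.INTER_CUBIC)
b=cv2.copyMakeBorder(b,0,a.shape[0]-b.shape[0],0,0,cv2.BORDER_CONSTANT)
cv2.imwrite("pics/g7.png",np.hstack([a,b])[:,:800,::-1])
E
```

```text
13.8 [4.683e+02 3.000e-01 1.424e+02] [3.1398e+00 1.9000e-03 1.4303e+00] q [-0.55  0.58  0.73  2.09 -0.61  0.69  0.44] F [-0.2  0.1  0.5] 85.3 
shift [26.332 -0.265  0.192] turn [-4.0000e-02  1.7000e-01 -1.0999e+02]
scene [248.3670412  189.99250936] [ 24  32  20  17 267] [489.93245387 163.49115361  17.        ]
top [253.08016878 203.28691983] [ 46  18  19  24 237] [449.00029316  81.86357683  17.        ]
```

View pics/g7.png

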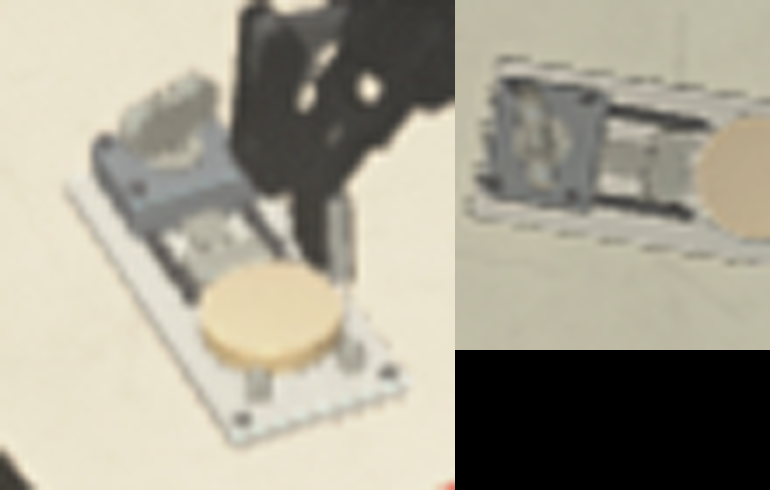

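The dish lies between the pins and the jaw, and the wings point about 13° from world x (scene crop (120,115)–(205,75), top crop (525,88)–(553,185)). Next I'll move over the screw and turn to the wings' flats.

Emit:
move_arm(
  targets="1 2 0 0 0 0 0;1 3.4 0 0 0 0 0;1 3.5 0 0 0 0 0;1 3.5 0 0 0 0 0;1 3.5 0 0 0 0 0",
)

```text
clock: 14.32
eef_pos: [489.5, 166.6, 141.2]
tool_rot: [-3.141, -0.001, 1.44]
force: [0.6, 0.0, 0.0]
width: 85.2
gripper_force: 0.0
```

Emit:
move_arm(
  targets="1 3.5 0 0 0 0 0;1 3.5 0 0 0 0 0;1 2.4 0 0 0 0 0;1 1 0 0 0 0 0;1 0 0 0 0 0 -6.9",
)

```text
clock: 14.73
eef_pos: [502.6, 271.1, 140.2]
tool_rot: [-3.141, -0.0, 1.567]
force: [0.2, -1.2, -1.3]
width: 85.4
gripper_force: 0.0
```

Emit:
move_arm(
  targets="1 0 0 0 0 0 -6.9;1 0 0 0 0 0 -6.9;1 0 0 0 0 0 -6.9;1 0 0 0 0 0 -6.9;1 0 0 0 0 0 -6.9",
)

```text
clock: 15.15
eef_pos: [503.2, 266.2, 141.2]
tool_rot: [-3.141, 0.0, 2.167]
force: [0.3, -0.6, 0.3]
width: 85.6
gripper_force: 0.0
```

Emit:
move_arm(
  targets="1 0 0 0 0 0 -6.9;1 0 0 0 0 0 -6.9;1 0 0 0 0 0 -6.9;1 0 0 0 0 0 -6.9;1 0 0 0 0 0 -6.9",
)

```text
clock: 15.57
eef_pos: [503.2, 266.1, 141.2]
tool_rot: [-3.141, -0.0, 2.769]
force: [0.3, -0.9, -0.3]
width: 85.3
gripper_force: 0.0
```

Emit:
move_arm(
  targets="1 0 0 0 0 0 -6.9;1 0 0 0 0 0 -6.9;1 0 0 0 0 0 -6.9;1 0 0 0 0 0 -6.9;1 0 0 0 0 0 -6.9",
)

```text
clock: 15.98
eef_pos: [503.3, 266.0, 141.1]
tool_rot: [-3.141, -0.0, -2.912]
force: [0.1, -0.3, -0.6]
width: 85.4
gripper_force: 0.0
```

```bash
python3 go.py 502.9 261.6 24 3.37
```

```text
15.9833 [503.3 266.  141.1] [-3.1409e+00 -5.0000e-04 -2.9118e+00] q [-0.67  0.61  0.21  1.82 -0.18  0.74  1.44] F [ 0.1 -0.3 -0.6] 85.4 
shift [ 0.132 -0.413 11.715] turn [-0.04 -0.03  0.08]
```

Emit:
move_arm(
  targets="1 0.13 -0.41 1.5 0 0 0;1 0 0 2.5 0 0 0;1 0 0 2.5 0 0 0;1 0 0 2.2 0 0 0;1 0 0 1.5 0 0 0",
)

```text
clock: 16.4
eef_pos: [502.0, 261.3, 37.2]
tool_rot: [-3.14, -0.003, -2.918]
force: [-0.8, 0.6, 0.7]
width: 85.5
gripper_force: 0.0
```

Emit:
move_arm(
  targets="1 0 0 1 0 0 0;1 0 0 0.5 0 0 0;1 0 0 0 0 0 0",
)

```text
clock: 16.65
eef_pos: [502.9, 261.6, 23.4]
tool_rot: [-3.141, -0.001, -2.918]
force: [0.7, 0.2, 0.2]
width: 85.8
gripper_force: 0.0
```

```bash
python3 go.py 502.9 261.6 24 3.37
```

```text
16.65 [502.9 261.6  23.4] [-3.141e+00 -1.400e-03 -2.918e+00] q [-0.63  0.78  0.15  1.89 -0.23  0.49  1.48] F [0.7 0.2 0.2] 85.8 
shift [-0.002 -0.004 -0.064] turn [-0.04 -0.08 -0.28]
```

Positioned precisely; closing on the wings in stages.

Emit:
move_arm(
  targets="0 0 0 0 0 0 0;0 0 0 0 0 0 0;0 0 0 0 0 0 0;-0.4 0 0 0 0 0 0;-0.5 0 0 0 0 0 0",
)

```text
clock: 17.07
eef_pos: [503.8, 262.1, 24.6]
tool_rot: [3.141, 0.001, -2.918]
force: [-0.0, -0.1, -0.1]
width: 25.7
gripper_force: 0.0
```

Emit:
move_arm(
  targets="-0.6 0 0 0 0 0 0;-0.7 0 0 0 0 0 0;-0.8 0 0 0 0 0 0;-1 0 0 0 0 0 0;-1 0 0 0 0 0 0",
)

```text
clock: 17.48
eef_pos: [503.7, 261.4, 24.4]
tool_rot: [-3.141, 0.0, -2.919]
force: [-0.9, -2.3, 5.3]
width: 8.6
gripper_force: 60.2
```

```bash
python3 go.py 502.9 261.6 24 3.37;python3 -c "
from cell import read_state
s=read_state();print(s['torque'],s['gripper_force'])"
```

```text
17.4833 [503.7 261.4  24.4] [-3.1412e+00  3.0000e-04 -2.9189e+00] q [-0.63  0.78  0.15  1.89 -0.23  0.49  1.48] F [-0.9 -2.3  5.3] 8.6 
shift [0.078 0.041 0.035] turn [-0.02  0.02 -0.33]
[-0.46654999  0.07415104 -0.04957538] 60.17212774604559
```

Emit:
move_arm(
  targets="-1 0 0 0 0 0 3;-1 0 0 0 0 0 6;-1 0 0 0 0 0 6.8;-1 0 0 0 0 0 6.8;-1 0 0 0 0 0 6.8",
)

```text
clock: 17.9
eef_pos: [503.8, 261.2, 24.4]
tool_rot: [-3.141, 0.001, 2.846]
force: [-0.8, -2.4, 5.1]
width: 8.2
gripper_force: 60.2
```

Emit:
move_arm(
  targets="-1 0 0 0 0 0 6.8;-1 0 0 0 0 0 6.8;-1 0 0 0 0 0 6.8;-1 0 0 0 0 0 6.8;-1 0 0 0 0 0 6.8",
)

```text
clock: 18.32
eef_pos: [503.6, 261.0, 24.4]
tool_rot: [-3.141, 0.001, 2.252]
force: [-0.8, -3.3, 5.2]
width: 8.1
gripper_force: 60.3
```

```bash
python3 go.py 502.9 261.6 24 -0.133;python3 -c "
from cell import read_state
s=read_state();print(s['torque'],s['gripper_force'])"
```

```text
18.3167 [503.6 261.   24.4] [-3.1413e+00  8.0000e-04  2.2524e+00] q [-0.8   0.82  0.44  1.9  -0.62  0.56  0.73] F [-0.8 -3.3  5.2] 8.1 
shift [ 0.095 -0.018  0.035] turn [5.0000e-02 4.0000e-02 1.3667e+02]
[-0.74690343  0.19174096  0.05694787] 60.26515541598201
```

Emit:
move_arm(
  targets="-1 0 0 0 0 0 6.8;-1 0 0 0 0 0 6.8;-1 0 0 0 0 0 6.8;-1 0 0 0 0 0 6.8;-1 0 0 0 0 0 6.8",
)

```text
clock: 18.73
eef_pos: [503.5, 260.8, 24.4]
tool_rot: [-3.142, 0.001, 1.659]
force: [-1.7, -3.7, 6.0]
width: 8.2
gripper_force: 60.3
```

Emit:
move_arm(
  targets="-1 0 0 0 0 0 6.8;-1 0 0 0 0 0 6.8;-1 0 0 0 0 0 6.8;-1 0 0 0 0 0 6.8;-1 0 0 0 0 0 6.8",
)

```text
clock: 19.15
eef_pos: [503.2, 260.9, 24.3]
tool_rot: [3.141, 0.001, 1.066]
force: [-2.6, -3.9, 5.4]
width: 8.5
gripper_force: 60.4
```

Emit:
move_arm(
  targets="-1 0 0 0 0 0 6.8;-1 0 0 0 0 0 6.8;-1 0 0 0 0 0 6.8;-1 0 0 0 0 0 4;-1 0 0 0 0 0 2",
)

```text
clock: 19.57
eef_pos: [503.1, 261.0, 24.3]
tool_rot: [3.141, 0.001, 0.608]
force: [-1.8, -3.3, 8.0]
width: 8.6
gripper_force: 60.7
```

```bash
cat > st.py <<'E'
from cell import read_state
s=read_state();print(s['torque'].round(3),s['gripper_force'],s["tool_rot"].round(4),s["qpos"].round(2),s["tau"].round(2),s["force"].round(1))
E
python3 go.py 502.9 261.6 24 -0.133;python3 st.py;python3 -c "
from h import *
from cell import cams
i=cams.get_image('scene');c,st=blob(i,(5,50,60),(30,255,255),(215,165,290,215));print(c,st,back(i,c,17))"
```

```text
19.5667 [503.1 261.   24.3] [3.1408e+00 1.1000e-03 6.0780e-01] q [-1.01  0.96  0.83  1.9  -1.03  0.78 -0.55] F [-1.8 -3.3  8. ] 8.6 
shift [ 0.018 -0.062  0.034] turn [ 0.07  0.05 42.44]
[-0.6    0.547  0.059] 60.65264733508229 [3.1408e+00 1.1000e-03 6.0780e-01] [-1.01  0.96  0.83  1.9  -1.03  0.78 -0.55] [ -0.61 -50.27  11.85  -9.37  -0.83  -0.39  -0.  ] [-1.8 -3.3  8. ]
[248.45977011 190.29501916] [ 24  17  20  17 261] [489.46446456 162.25036279  17.        ]
```

Emit:
move_arm(
  targets="-1 0 0 0 0 0 5;-1 0 0 0 0 0 5;-1 0 0 0 0 0 5;-1 0 0 0 0 0 5;-1 0 0 0 0 0 3",
)

```text
clock: 20.03
eef_pos: [503.0, 261.1, 24.3]
tool_rot: [3.141, 0.001, 0.205]
force: [-2.3, -3.0, 8.1]
width: 8.5
gripper_force: 60.5
```

```bash
python3 st.py
```

```text
[-0.487  0.505  0.076] 60.54849525913596 [3.1409e+00 9.0000e-04 2.0550e-01] [-1.03  0.98  0.87  1.9  -1.06  0.81 -0.93] [ -0.38 -50.41  12.56  -9.12  -0.8   -0.43   0.26] [-2.3 -3.   8.1]
```

Emit:
move_arm(
  targets="-1 0 0 0 0 0 3;-1 0 0 0 0 0 3;-1 0 0 0 0 0 3;-1 0 0 0 0 0 0",
)

```text
clock: 20.37
eef_pos: [503.0, 261.2, 24.3]
tool_rot: [3.141, 0.001, 0.05]
force: [-1.5, -1.3, 8.1]
width: 8.2
gripper_force: 60.6
```

```bash
python3 st.py
```

```text
[-0.552  0.53  -0.036] 60.58204432949424 [3.1409e+00 7.0000e-04 5.0000e-02] [-1.04  0.98  0.88  1.9  -1.06  0.82 -1.07] [ -0.54 -50.33  12.74  -9.14  -0.71  -0.41  -0.39] [-1.5 -1.3  8.1]
```

Emit:
move_arm(
  targets="-1 0 0 0 0 0 2.5;-1 0 0 0 0 0 2.5;-1 0 0 0 0 0 2;-1 0 0 0 0 0 0",
)

```text
clock: 20.7
eef_pos: [503.0, 261.2, 24.3]
tool_rot: [3.141, 0.001, -0.071]
force: [-1.8, -2.3, 7.5]
width: 8.3
gripper_force: 60.6
```

```bash
python3 st.py
```

```text
[-0.45   0.546 -0.037] 60.56907596066594 [ 3.1409e+00  7.0000e-04 -7.1400e-02] [-1.04  0.98  0.89  1.9  -1.07  0.82 -1.19] [ -0.5  -50.38  12.84  -9.09  -0.69  -0.42  -0.25] [-1.8 -2.3  7.5]
```

Emit:
move_arm(
  targets="-1 0 0 0 0 0 2;-1 0 0 0 0 0 0",
)

```text
clock: 20.87
eef_pos: [503.0, 261.3, 24.3]
tool_rot: [3.141, 0.001, -0.106]
force: [-1.3, -2.0, 8.1]
width: 8.1
gripper_force: 60.6
```

```bash
python3 st.py
```

```text
[-0.487  0.436 -0.078] 60.56777028366923 [ 3.141e+00  7.000e-04 -1.061e-01] [-1.04  0.98  0.89  1.9  -1.07  0.83 -1.23] [ -0.48 -50.39  12.87  -9.07  -0.69  -0.42  -0.21] [-1.3 -2.   8.1]
```

Emit:
move_arm(
  targets="-1 0 0 0 0 0 2;-1 0 0 0 0 0 0",
)

```text
clock: 21.03
eef_pos: [503.0, 261.3, 24.3]
tool_rot: [3.141, 0.001, -0.14]
force: [-2.2, -3.3, 8.5]
width: 8.3
gripper_force: 60.6
```

```bash
python3 st.py
```

```text
[-0.513  0.489  0.12 ] 60.62293644994497 [ 3.1408e+00  6.0000e-04 -1.4040e-01] [-1.04  0.98  0.89  1.9  -1.07  0.83 -1.26] [ -0.31 -50.41  12.96  -8.93  -0.84  -0.4   -0.42] [-2.2 -3.3  8.5]
```

Emit:
move_arm(
  targets="-1 0 0 0 0 0 2;-1 0 0 0 0 0 0",
)

```text
clock: 21.2
eef_pos: [503.0, 261.3, 24.4]
tool_rot: [3.14, 0.001, -0.173]
force: [-1.9, -3.2, 7.2]
width: 8.7
gripper_force: 61.2
```

```bash
python3 st.py
```

```text
[-0.584  0.494  0.797] 61.156387673690915 [ 3.1403e+00  6.0000e-04 -1.7290e-01] [-1.04  0.98  0.89  1.9  -1.07  0.83 -1.29] [  0.17 -50.45  13.16  -8.56  -1.35  -0.32  -1.07] [-1.9 -3.2  7.2]
```

Emit:
move_arm(
  targets="-1 0 0 0 0 0 2;-1 0 0 0 0 0 0",
)

```text
clock: 21.37
eef_pos: [503.0, 261.3, 24.3]
tool_rot: [3.14, 0.001, -0.206]
force: [-2.2, -3.0, 7.8]
width: 8.1
gripper_force: 65.7
```

```bash
python3 st.py
```

```text
[-0.577  0.448  1.223] 65.6995579157956 [ 3.1398e+00  6.0000e-04 -2.0610e-01] [-1.04  0.98  0.89  1.9  -1.07  0.83 -1.33] [  0.44 -50.46  13.28  -8.34  -1.68  -0.27  -1.5 ] [-2.2 -3.   7.8]
```

Emit:
move_arm(
  targets="-1 0 0 0 0 0 2;-1 0 0 0 0 0 0",
)

```text
clock: 21.53
eef_pos: [503.0, 261.3, 24.4]
tool_rot: [3.14, 0.0, -0.24]
force: [-2.1, -2.2, 7.2]
width: 8.3
gripper_force: 74.6
```

```bash
python3 st.py
```

```text
[-0.629  0.474  1.485] 74.63457988807932 [ 3.1396e+00  5.0000e-04 -2.3970e-01] [-1.04  0.98  0.89  1.9  -1.07  0.83 -1.36] [  0.67 -50.41  13.35  -8.16  -1.94  -0.25  -1.82] [-2.1 -2.2  7.2]
```

It is seated: torque rises sharply from yaw ≈ -0.135, which matches the clamp yaw. I'll back off 90° to yaw ≈ 1.435.

Emit:
move_arm(
  targets="-1 0 0 0 0 0 -2;-1 0 0 0 0 0 -4;-1 0 0 0 0 0 -6;-1 0 0 0 0 0 -6.5;-1 0 0 0 0 0 -6.5",
)

```text
clock: 21.95
eef_pos: [503.0, 261.1, 24.4]
tool_rot: [3.141, 0.001, 0.197]
force: [-2.5, -3.3, 6.4]
width: 8.2
gripper_force: 60.5
```

Emit:
move_arm(
  targets="-1 0 0 0 0 0 -6.5;-1 0 0 0 0 0 -6.5;-1 0 0 0 0 0 -6.5;-1 0 0 0 0 0 -6.5;-1 0 0 0 0 0 -6.5",
)

```text
clock: 22.37
eef_pos: [503.1, 261.0, 24.4]
tool_rot: [3.141, 0.001, 0.764]
force: [-2.2, -3.8, 5.8]
width: 8.5
gripper_force: 60.5
```

Emit:
move_arm(
  targets="-1 0 0 0 0 0 -6.5;-1 0 0 0 0 0 -6.5;-1 0 0 0 0 0 -6.5;-1 0 0 0 0 0 -6.5;-1 0 0 0 0 0 -4",
)

```text
clock: 22.78
eef_pos: [503.3, 260.9, 24.3]
tool_rot: [-3.141, 0.001, 1.287]
force: [-2.4, -2.6, 6.3]
width: 8.2
gripper_force: 60.4
```

```bash
python3 go.py 502.9 261.6 24 1.437; python3 st.py
```

```text
22.7833 [503.3 260.9  24.3] [-3.1414e+00  7.0000e-04  1.2872e+00] q [-0.85  0.85  0.53  1.9  -0.73  0.6  -0.13] F [-2.4 -2.6  6.3] 8.2 
shift [ 0.059 -0.058  0.035] turn [-0.01  0.04 -8.58]
[-0.708  0.345 -0.064] 60.389057379215956 [-3.1414e+00  7.0000e-04  1.2872e+00] [-0.85  0.85  0.53  1.9  -0.73  0.6  -0.13] [ -1.79 -51.05   7.44 -10.64  -0.75  -0.27  -0.26] [-2.4 -2.6  6.3]
```

Emit:
move_arm(
  targets="-1 0 0 0 0 0 -4;-1 0 0 0 0 0 -3;-1 0 0 0 0 0 -1.6;-1 0 0 0 0 0 0;-1 0 0 0 0 0 0",
)

```text
clock: 23.2
eef_pos: [503.4, 260.8, 24.4]
tool_rot: [-3.141, 0.001, 1.433]
force: [-2.8, -2.9, 7.1]
width: 8.2
gripper_force: 60.5
```

```bash
python3 go.py 502.9 261.6 24 1.437; python3 st.py;python3 -c "
from h import *
from cell import cams
i=cams.get_image('scene');c,st=blob(i,(5,50,60),(30,255,255),(215,165,290,215));print(c,st,back(i,c,17))
a=pickle.load(open('im0.pkl','rb'))['scene']['color'].astype(int)
# bystanders unmoved: change of the picture right of the arm
D=np.abs(a-i['color']).max(2)>60;print([int(D[b[1]:b[3],b[0]:b[2]].sum()) for b in((265,210,292,235),(310,260,342,290),(296,188,320,222),(175,140,206,160),(330,215,362,255),(350,258,400,300))])"
```

```text
23.2 [503.4 260.8  24.4] [-3.1414e+00  8.0000e-04  1.4326e+00] q [-0.83  0.84  0.49  1.9  -0.69  0.58 -0.02] F [-2.8 -2.9  7.1] 8.2 
shift [ 0.068 -0.057  0.035] turn [-0.01  0.04 -0.25]
[-0.73   0.298  0.059] 60.470353458076715 [-3.1414e+00  8.0000e-04  1.4326e+00] [-0.83  0.84  0.49  1.9  -0.69  0.58 -0.02] [-1.000e+00 -5.107e+01  6.570e+00 -1.058e+01 -6.400e-01 -3.700e-01
 -4.000e-02] [-2.8 -2.9  7.1]
[248.6988417  190.60617761] [ 24  18  20  16 259] [489.30992438 160.75320743  17.        ]
[0, 0, 0, 0, 0, 0]
```

```bash
python3 -c "
from cell import order
print(order.finish_job())"
```

```text
the job is handed in; nothing more can be done
None
```

The job is handed in at 23 s of the 69 s allowed: the dish is on the clamp plate between the pins and the jaw, the thumbscrew was turned clockwise to its stop and backed off a quarter turn (about 90° by the measured tool yaw), the gripper still holds its wings, and the bystanders and look-alikes I compared in the scene camera showed no change; the first two attempts to grip the dish closed too high, the second pressing briefly on its lid (12.5 N at the wrist).

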